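Close the board holder on a driver board and lock its jaw

ROBOT

A 6-joint arm with a two-finger parallel gripper is mounted at the origin on the work surface. World frame = base frame: x ahead of the robot, y to its left, z up, the work surface at z = 0. Lengths are in m, angles in rad, forces in N, time in s.
With the tool pointing down it reaches from about 0.325 to 0.9 m from the base axis. Payload 6.1 kg.
Tool frame: the origin (TCP) lies on the mounting face of the last link; the fingertips stand 173 mm ahead of it and the grasp point (between the pads) lies 155 mm ahead of it; z points along the fingers, y is the direction in which the jaws open and shut (so a half turn about z gives the same grasp; the last joint's range is limited). The gripper opens to 85 mm and grips with 20 to 120 N. Pads are 22 mm wide; open, the fingers measure 114 mm over their backs; the gripper's body (76 mm by 85 mm) begins 54 mm behind the grasp point. The pads swing forward as they close: fully open they stand 13 mm farther back than shut.
Start: joints at [-1.378, 0.22, 1.526, -0, 1.395, -0.126], TCP at [0.196, -0.594, 0.405] pointing down, gripper open.
Joint ranges: [-2.98, 2.98], [-0.91, 2.08], [0.09, 2.57], [-1.24, 4.39], [0.2, 2.65], [-2.68, 2.68]. Speed limits (rad/s): [2.57, 2.57, 3.01, 3.14, 3.14, 3.14].

INTERFACE

Orientations are given as a unit quaternion [w, x, y, z].
In Python, from cell import ctrl, eyes, workorder gives the robot as it stands.
- The arm moves only by the tool move_arm, never from a script. Its argument "motion" is a list of rows, each a list of 3 entries, a list of its own where there are three numbers: the turn, a rotation vector about the tool's x, y, z in degrees, then the shift along the tool's x, y, z in m, then the closure in counts, from 0 (fully open) to 255 (shut). A call has 1 to 5 rows; each row shifts and turns the commanded pose from where the row before left it, along the tool's axes as they then stand; what a row does not reach is not made up. A row lasts 1/8 s, in which the tool goes at most 62.5 mm and 10.7 degrees, less where a joint would pass 70% of its speed; a pose out of reach is approached as far as the arm can. A call is refused whole if a number of a shift passes 0.0625 or a number of a turn 10.7, either way. A call with a gripper value outside its range is refused whole. The fingers move at their own pace and stop on an object; "newtons" is the grip in N (left out, the last holds). Time passes only in rows, so rows that do not move let the fingers close. It gives the time, the measured TCP pose, the force and the opening at its end, in the units of the state.
- ctrl.state(): the state, without advancing time (a new reading comes with each control period).
- eyes.snapshot(name): name is "side" or "top"; returns a dict with "img" (400x640x3 uint8, red, green, blue), "z_map" (400x640 float32, m along the optical axis (not along the pixel's ray), 0 where there is no reading), "fx", "fy", "cx", "cy" (pixels), "world_from_camera" (4x4, takes a point from camera to world coordinates). Camera axes: x right, y up, looking along -z (the intrinsics and any distortion apply to the point x, -y, -z); pixel columns grow to the right and rows downward; lengths in m; the calibration is good to about 2 mm. A picture is of the moment at which its call begins.
- workorder.finish_job(): hands the job in, once; it reports no verdict.
Trained networks look in a picture, given as the dict that the camera call returned (one of the last four; its "shot" number tells which), for a name from the list of things; names that differ only in an ending like _2 or _b are one class to them, and where a whole thing is asked for, a point or a joint stands for the part that bears it (a point fixed in the world has none). Each returns a list of dicts, best first, with "conf" (0 to 1); they miss things now and then, are a little off and sometimes report something else, mostly with a low value. They report only what shows in the picture. A call takes as long as a camera call.
- eyes.find_in(target, picture): "point" ([x, y, z] in m, in world coordinates, good to about 4 mm: the middle of the surface that is visible of it).
- eyes.outline_of(target, picture): "region" (400x640 bool, what is visible of it).
The state is a dict: "clock": time; "q": joint angles; "joint_velocities": joint speeds; "tau": joint torques, N m; "tool_pos": TCP position; "ee_rot": TCP orientation; "contact_force": force on the tool from outside, world axes, zero at the start; "torque": the same for the moment, N m; "grip_width": opening from 0.0 (shut) to 1.0 (fully open).
Only numpy, scipy, OpenCV 4.12 (cv2) and the standard library are available. Lean on these libraries where they do the work, as an engineer would, in place of code of your own. Each camera call takes 0.05 s, during which the arm holds its last target. There are 200 camera calls.

TASK

Close the board holder on the driver board: with the fingertips press the release paddle on the sliding jaw's lock head and keep it down while you push the jaw along its rods, all the way home to the stop collar, so that the board is seated between the two jaws. Then let the paddle spring back up, which locks the jaw, and take the hand away. Do not pick anything up, and leave the tools and parts lying round the holder where they are.

Things in the scene. Friction and masses are not known exactly. Their poses are not given: they have to be found in the camera images.
- holder: Board holder fixed to the bench, 270 mm (its x) by 360 mm (its y); aluminium end bars 54 mm high. Origin: centre of its underside; z up. 12 mm steel rods run along y at x = -115 mm (front rod, robot's side) and +115 mm, axes 40 mm up. Strips at x = +-50 mm, tops 40 mm up, carry the board. The sliding jaw is on the +y side and closes towards -y. Turned at most 26 degrees from the robot's axes.
- jaw (a joint): Sliding jaw: distance (m) still to go along the holder's -y. 0 = home against the stop collar, 0.105 = fully open; starts at 0.076 to 0.10. Friction 1.5 N, a few N more while it pushes the board; a rack under the front rod locks it every 4 mm unless the paddle is down. An aluminium bar between two black blocks; the one on the front rod is the lock head, 40 mm (x) by 54 mm (y), top 62 mm up.
- release (a joint): Release paddle on top of the lock head: how far it is pressed down (m). 0 = sprung up, jaw locked; from 0.0035 on the jaw is free to slide; 0.008 = at the bottom. It takes 6 N to start it moving, 8 N at 0.004 and 10 N at the bottom; let up anywhere, it springs back and locks the jaw at the nearest tooth.
- paddle (a point): Centre of the top of the release paddle: a grey ribbed square pad, 30 by 30 mm, sides along the holder's axes, on the lock head; it travels with the jaw. Released, its top is 76 mm above the bench and 14 mm above the lock head's top (6 mm above it when fully pressed). Nothing rises above the head on its +y side. Axes as the holder's.
- thumb_rest (a point): Top centre of the upright black thumb rest on the lock head, 91 mm above the bench, 36 mm wide (x), 10 mm thick (y); part of the jaw. It stands on the paddle's -y side, the way the jaw closes; its face towards the paddle is 18 mm from the paddle's centre. Fingertips pressing the paddle can push the jaw by it.
- collar (a point): The stop: end face of the steel collar (23 mm across) on the front rod, at the rod's axis. At home the lock head's end stands against it; the paddle's centre is then 28 mm from this point along the holder's +y.
- seat (a point): Fixed jaw: middle of the wall that the board's edge is pushed against, at the height of the strips (40 mm). The jaw is an aluminium bar 190 mm long, top 62 mm up, behind this point (-y), with a lip reaching 6 mm over the board's edge; a black block with a round knurled screw, 75 mm up, at either end.
- board: Driver board on its 5 mm aluminium plate, 150 mm (x) by 140 mm (y), with parts up to 35 mm high, 0.3 to 0.65 kg, loose on the holder's strips. Origin: centre of the plate's underside. It starts 4 to 15 mm short of the fixed jaw, slightly turned; the closing jaw pushes it along. Seated, its origin is 70 mm from seat along the holder's +y.
- capacitor: Bystander, loose: black electrolytic capacitor standing upright between robot and holder, 35 mm across, 62 mm high. Origin: centre of its underside.
- screwdriver: Bystander, loose: screwdriver lying on the bench between robot and holder, about 200 mm long; its x axis runs along it towards the tip.
- solder_reel: Bystander, loose: reel of solder wire with black flanges, 64 mm across and 50 mm high, standing on a flange on the holder's -y side. Origin: centre of its underside.
- multimeter: Bystander, loose: hand multimeter lying on its back on the holder's +y side, 90 by 180 mm, 46 mm high. Origin: centre of its underside.

How it is judged:
By the outcome, as a careful person would: the job done as asked, in the order asked, and still so for the second after the job is handed in, with the robot touching nothing.
It also fails if it takes over 35 s, if anything falls off the work surface, if the arm or the gripper's body presses on something with over 40 N, if the wrist force passes 120 N, or if a joint passes its speed limit or range.

## Working session

There is one attempt and no reset: what is moved stays moved. The work goes in short steps, Python scripts to look and compute and a tool call to move; the robot and the scene stay as the last step left them, time stands still between calls to the robot, and variables do not carry over. Pictures are saved under pics/ and viewed, on a budget of 10 in all, crops included, one or two more only if the job needs it, and the job is handed in when it is done.

Besides the shell and the picture viewer there is one more tool, called as a command line: name --argument value ..., lists and objects as JSON in quotes. move_arm: Moves the arm, as the interface text tells. Its arguments: {"type":"object","properties":{"motion":{"type":"array","items":{"type":"array"}},"newtons":{"type":"number"}},"required":["motion"]}

```bash
mkdir -p pics; ls; cat > h.py <<'E'
import numpy as np, cv2
from cell import ctrl, eyes, workorder
def look(cam, name=None):
    s=eyes.snapshot(cam)
    if name: cv2.imwrite(f'pics/{name}.png', s['img'][:,:,::-1])
    return s
def world(s):
    v,u=np.mgrid[0:400,0:640]; z=s['z_map']
    p=np.stack([(u-s['cx'])/s['fx']*z, -(v-s['cy'])/s['fy']*z, -z, np.ones_like(z)],-1)
    return (p@np.array(s['world_from_camera']).T)[...,:3]
def pix(s,P):
    c=np.linalg.inv(s['world_from_camera'])@np.r_[P,1]
    return s['cx']-s['fx']*c[0]/c[2], s['cy']+s['fy']*c[1]/c[2]
E
python3 - <<'E'
from h import *
for c in('top','side'):
    s=look(c,c+'0')
    print(c,{k:s[k] for k in s if k not in('img','z_map')})
    for n in ['holder','jaw','paddle','thumb_rest','collar','seat','board','capacitor','screwdriver','solder_reel','multimeter']:
        r=eyes.find_in(n,s)
        print(n,[(np.round(d['point'],3).tolist(),round(d['conf'],2)) for d in r[:2]])
print(ctrl.state())
E
```

```text
pics
top {'fx': 434.16185109759925, 'fy': 434.16185109759925, 'cx': 323.50969767517836, 'cy': 201.21253710732103, 'world_from_camera': array([[-2.31926589e-02,  9.84583102e-01, -1.73373051e-01,
         3.79165564e-01],
       [-9.99731006e-01, -2.28638338e-02,  3.89377619e-03,
         7.78243536e-03],
       [-1.30226389e-04,  1.73416722e-01,  9.84848528e-01,
         1.14146100e+00],
       [ 0.00000000e+00,  0.00000000e+00,  0.00000000e+00,
         1.00000000e+00]]), 'shot': 1}
holder [([0.597, 0.027, 0.055], 0.58)]
jaw [([0.547, 0.088, 0.062], 0.6), ([0.598, 0.024, 0.051], 0.25)]
paddle [([0.458, 0.051, 0.079], 0.59)]
thumb_rest [([0.546, 0.089, 0.063], 0.82)]
collar [([0.597, 0.02, 0.052], 0.98)]
seat [([0.599, 0.026, 0.055], 0.89)]
board [([0.61, -0.04, 0.046], 0.62)]
capacitor [([0.36, 0.044, 0.06], 0.56)]
screwdriver [([0.461, -0.23, 0.019], 0.9), ([0.458, 0.047, 0.08], 0.72)]
solder_reel [([0.605, -0.273, 0.05], 0.75)]
multimeter [([0.407, 0.206, 0.034], 0.79)]
side {'fx': 445.85049193115213, 'fy': 445.85049193115213, 'cx': 315.3667197438689, 'cy': 197.81165336751766, 'wor
[... 734 characters left out ...]
185, 0.033], 0.91)]
{'clock': 1.2, 'q': array([-1.37811630e+00,  2.20415265e-01,  1.52651066e+00, -1.76035894e-05,
        1.39468921e+00, -1.26097427e-01]), 'joint_velocities': array([-0.00165913, -0.00054045, -0.00044192, -0.00055099,  0.00055686,
       -0.00035958]), 'tau': array([ 7.25075060e-04, -4.96851361e+01, -3.89732301e+01, -1.01435694e-04,
        9.02846987e-04, -1.09374133e-05]), 'tool_pos': array([ 0.1958726 , -0.59350708,  0.40468452]), 'ee_rot': array([-1.09468894e-05,  9.87324241e-01,  1.58716232e-01, -9.03501674e-06]), 'contact_force': array([-0.58328923,  0.20932725,  0.0120475 ]), 'torque': array([ 0.03947146, -0.03969256, -0.05675772]), 'grip_width': 1.0002687666042454}
```

View images.

View pics/top0.png

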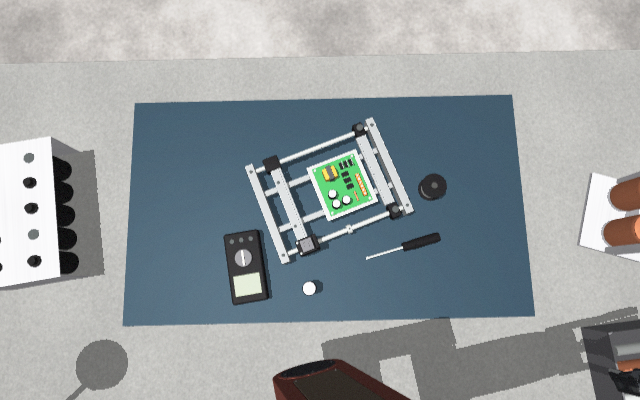

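View pics/side0.png

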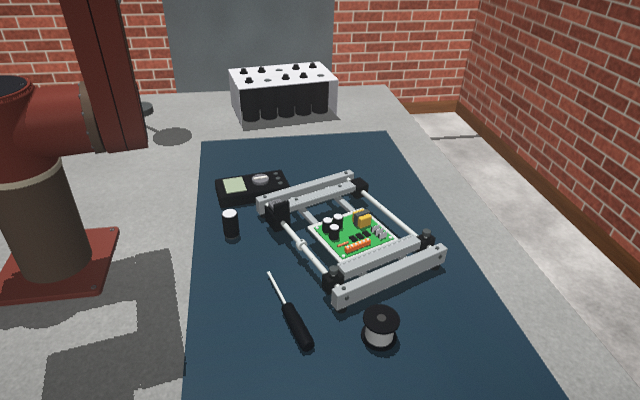

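The top view shows the paddle at (307,243), the collar at (349,229) and the front rod running right and up from the lock head. The multimeter is left of the holder, at (246,268), and the capacitor is at (309,288). The side view agrees. Next I'll get the yaw, paddle, thumb rest and collar from depth.

```bash
python3 - <<'E'
from h import *
s=look('top'); W=world(s)
roi=np.zeros((400,640),bool); roi[110:270,240:418]=1
m=roi&(W[...,2]>.045)&(W[...,2]<.058)
# end bars: components
n,l,st,c=cv2.connectedComponentsWithStats(m.astype(np.uint8))
for i in range(1,n):
    if st[i,4]>150:
        P=W[l==i]; r=cv2.minAreaRect((P[:,:2]*1000).astype(np.float32)); print('c',i,st[i,4],np.round(r[0]),np.round(r[1]),r[2],np.median(P[:,2]))
hi=roi&(W[...,2]>.069); sub=np.zeros_like(hi); sub[225:262,288:330]=1; hi&=sub
P=W[hi]; print(len(P))
for a,b in((.069,.083),(.083,.1)):
    Q=P[(P[:,2]>a)&(P[:,2]<b)]
    if len(Q)>3: print(a,len(Q),Q.mean(0),cv2.minAreaRect((Q[:,:2]*1000).astype(np.float32)))
# collar: top of rod bump
cc=np.s_[222:237,340:358]
print(np.round(W[cc][...,2]*1000).astype(int))
print(W[229,349],W[243,307])
im=s['img'][110:270,240:420,::-1]; cv2.imwrite('pics/top_crop.png',cv2.resize(im[90:,20:],None,fx=5,fy=5,interpolation=cv2.INTER_CUBIC)[:, :800])
E
```

```text
c 1 913 [ 661. -162.] [270.  36.] 20.31095314025879 0.05403762542493307
c 8 1168 [570.  59.] [269. 229.] 15.980985641479492 0.05367462697955849
c 12 1972 [615. -44.] [150. 141.] 20.235992431640625 0.047488655180727646
c 53 214 [ 521. -102.] [ 38. 156.] 17.725929260253906 0.04750706647015346
219
0.069 154 [0.45959134 0.04722019 0.07656011] ((476.0058288574219, 49.47697830200195), (67.3775863647461, 37.60667419433594), 21.0958309173584)
0.083 60 [0.46794876 0.02604994 0.09084665] ((467.98583984375, 26.133201599121094), (36.0733528137207, 9.500541687011719), 20.535261154174805)
[[   3    2    3    1    0    5    3   -1    4    1    5    0    4   -2
     0   -3   -1    0]
 [   4   -1    3   -4   -1    2   -1    3    0    2    4   -1    2    5
     1    2    1   47]
 [   0    4    3    2    3    0    0    2    1   43    2   -2    4    3
     0   39   44   43]
 [  -2    0    4    3    3    1    2   46   43   48   -1    5   44   48
    44   45   48   45]
 [   1   -1    0    2    5   40   47   47   53   54   51   47   48   45
    47   44   46   43]
 [  -5   -1    3    2    8    3   52   47  
[... 280 characters left out ...]
 51   51   50   50   51   49    4
     1    3    2   -1]
 [  43   48   47   50   43 1141   48   47   53   52   49   48   48    4
     7   -1    3    3]
 [  41   47   46   46   42   44   42   39   45   47   47   42   44    1
     1    0    0   -2]
 [  45   47   48   44   42    0    0    5   47   45   39    0    3   -1
     0   -4    3   -1]
 [  43   43   42   -3    2   -1    0   -2    0    4   -1   -1    1    4
     0    2   -3   -2]
 [  -4   -3   -2    2   -5    0    1    7    0    1    1    0    1   -3
     2    0    3   -3]
 [   0    2    1   -4    2    1    1    0    1    2   -3   -1    0   -1
    -1    1   -3   -2]]
[ 0.49822054 -0.05898518  0.05358694] [0.46368159 0.04640217 0.07660437]
```

View pics/top_crop.png

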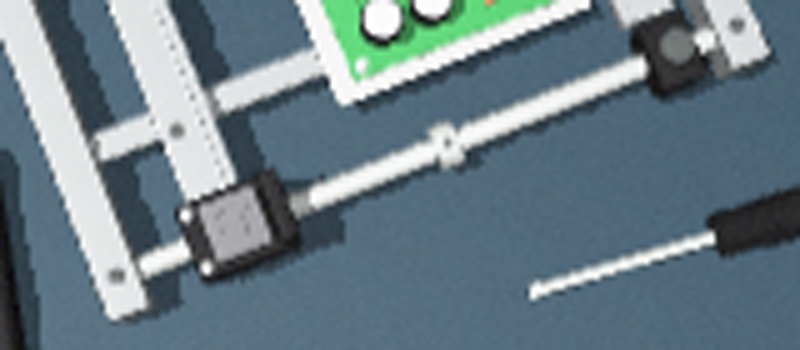

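move_arm --motion '[[[0,0,0],[0.0375,-0.044,0],255],[[0,0,0],[0.0375,-0.044,0],255],[[0,0,0],[0.0375,-0.044,0],255],[[0,0,0],[0.0375,-0.044,0],255],[[0,0,0],[0.0375,-0.044,0],255]]' --newtons 40

```text
clock: 1.88
tool_pos: [0.3053, -0.3241, 0.4049]
ee_rot: [0.0, 0.987, 0.158, 0.0]
contact_force: [0.9, 0.4, 0.6]
grip_width: -0.0
```

move_arm --motion '[[[0,0,0],[0.0375,-0.044,0],255],[[0,0,0],[0.0375,-0.044,0],255],[[0,0,0],[0.0375,-0.044,0],255],[[0,0,0],[0.0375,-0.044,0],255],[[0,0,0],[0.0375,-0.044,0],255]]'

```text
clock: 2.5
tool_pos: [0.4144, -0.0563, 0.4052]
ee_rot: [0.0, 0.987, 0.159, 0.001]
contact_force: [0.2, -0.3, -1.0]
grip_width: -0.004
```

move_arm --motion '[[[0,0,0],[0.0375,-0.044,0],255],[[0,0,0],[0.0375,-0.044,0],255],[[0,0,-10.5],[0,0,0],255],[[0,0,-10.5],[0,0,0],255],[[0,0,-10.5],[0,0,0],255]]'

```text
clock: 3.12
tool_pos: [0.4577, 0.0494, 0.4048]
ee_rot: [0.0, 0.906, 0.424, 0.0]
contact_force: [0.2, -0.9, 0.2]
grip_width: 0.003
```

move_arm --motion '[[[0,0,-10],[0,0,0],255],[[0,0,-10],[0,0,0],255],[[0,0,-10],[0,0,0],255],[[0,0,-10],[0,0,0],255],[[0,0,-10],[0,0,0],255]]'

```text
clock: 3.75
tool_pos: [0.4577, 0.0489, 0.4048]
ee_rot: [0.0, 0.642, 0.767, 0.0]
contact_force: [-0.6, -0.6, -0.5]
grip_width: -0.002
```

move_arm --motion '[[[0,0,-10.5],[0,0,0.04],255],[[0,0,0],[0,0,0.04],255],[[0,0,0],[0,0,0],255]]'

```text
clock: 4.12
tool_pos: [0.4562, 0.049, 0.3218]
ee_rot: [-0.003, 0.572, 0.82, -0.002]
contact_force: [-0.4, 0.9, -0.0]
grip_width: 0.004
```

move_arm --motion '[[[0,0,0],[-0.0025,0.003,0.03],255],[[0,0,0],[0,0,0.028],255],[[0,0,0],[0,0,0],255],[[0,0,0],[0,0,0],255]]'

```text
clock: 4.62
tool_pos: [0.4624, 0.0476, 0.2688]
ee_rot: [0.001, 0.572, 0.82, 0.001]
contact_force: [1.0, 1.4, -0.8]
grip_width: 0.004
```

```bash
python3 - <<'E'
from h import *
print({k:np.round(ctrl.state()[k],4) for k in('tool_pos','ee_rot','contact_force')})
for c in('side','top'):
    s=look(c); u,v=pix(s,np.array([.46,.0475,.085])); u,v=int(u),int(v); print(c,u,v)
    cv2.imwrite(f'pics/{c}1.png',cv2.resize(s['img'][v-40:v+30,u-40:u+60,::-1],None,fx=6,fy=6,interpolation=cv2.INTER_CUBIC))
a,b=cv2.imread('pics/side1.png'),cv2.imread('pics/top1.png')
cv2.imwrite('pics/both1.png',cv2.resize(np.hstack([a,b]),(800,280)))
E
```

```text
{'tool_pos': array([0.4624, 0.0476, 0.2688]), 'ee_rot': array([1.200e-03, 5.717e-01, 8.205e-01, 7.000e-04]), 'contact_force': array([ 1.0387,  1.4361, -0.7755])}
side 276 200
top 306 244
```

View pics/both1.png

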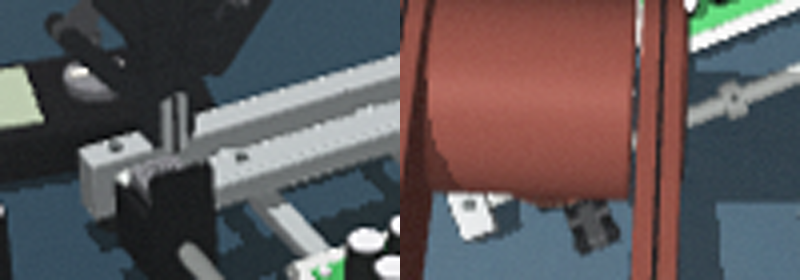

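The side view shows the shut fingertips over the paddle, behind the thumb rest at about (175,120) in the enlarged crop. In the top view the arm hides the head. I'll descend and press.

move_arm --motion '[[[0,0,0],[0,-0.002,0.01],255],[[0,0,0],[0,0,0.008],255],[[0,0,0],[0,0,0.002],255],[[0,0,0],[0,0,0],255]]'

```text
clock: 5.22
tool_pos: [0.4596, 0.0469, 0.2469]
ee_rot: [-0.0, 0.572, 0.82, -0.0]
contact_force: [-1.9, 0.5, 6.4]
grip_width: 0.0
```

move_arm --motion '[[[0,0,0],[0,0,0.002],255],[[0,0,0],[0,0,0.002],255],[[0,0,0],[0,0,0],255]]'

```text
clock: 5.6
tool_pos: [0.4596, 0.0469, 0.2431]
ee_rot: [-0.0, 0.572, 0.82, -0.0]
contact_force: [-3.5, -0.2, 8.4]
grip_width: -0.001
```

move_arm --motion '[[[0,0,0],[0,0,0.0015],255],[[0,0,0],[-0.004,0,0],255],[[0,0,0],[-0.004,0,0],255],[[0,0,0],[-0.005,0,0],255],[[0,0,0],[-0.005,0,0],255]]'

```text
clock: 6.22
tool_pos: [0.4659, 0.03, 0.2418]
ee_rot: [-0.0, 0.572, 0.821, -0.0]
contact_force: [-4.2, 1.0, 9.7]
grip_width: -0.004
```

move_arm --motion '[[[0,0,0],[-0.006,0,0],255],[[0,0,0],[-0.006,0,0],255],[[0,0,0],[-0.006,0,0],255],[[0,0,0],[0,0,0],255]]'

```text
clock: 6.72
tool_pos: [0.4725, 0.0126, 0.242]
ee_rot: [0.0, 0.572, 0.82, -0.0]
contact_force: [-3.1, -3.3, 9.6]
grip_width: -0.001
```

```bash
python3 - <<'E'
from h import *
s=look('side'); p=ctrl.state()['tool_pos']; u,v=pix(s,np.array([p[0],p[1],.08])); u,v=int(u),int(v)
for n in('jaw','thumb_rest','paddle','board'): print(n,[(np.round(d['point'],3).tolist(),round(d['conf'],2)) for d in eyes.find_in(n,s)[:2]])
cv2.imwrite('pics/side2.png',cv2.resize(s['img'][v-50:v+50,u-50:u+90,::-1],None,fx=5,fy=5,interpolation=cv2.INTER_CUBIC))
E
```

```text
jaw [([0.547, 0.044, 0.059], 0.82)]
thumb_rest []
paddle []
board [([0.61, -0.051, 0.046], 0.82), ([0.607, -0.113, 0.054], 0.37)]
```

View pics/side2.png

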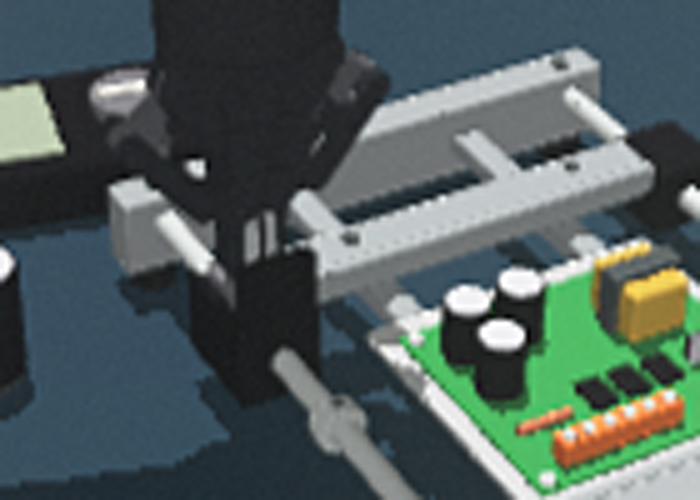

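The jaw is following: in the crop the fingertips stand against the thumb rest at (260,240), and the collar is at (340,425). I'll keep pushing.

move_arm --motion '[[[0,0,0],[-0.006,0,0],255],[[0,0,0],[-0.006,0,0],255],[[0,0,0],[-0.006,0,0],255],[[0,0,0],[-0.006,0,0],255],[[0,0,0],[-0.006,0,0],255]]'

```text
clock: 7.6
tool_pos: [0.4828, -0.0151, 0.242]
ee_rot: [0.0, 0.572, 0.82, 0.0]
contact_force: [-2.2, 1.4, 9.6]
grip_width: 0.001
```

move_arm --motion '[[[0,0,0],[-0.003,0,0],255],[[0,0,0],[-0.003,0,0],255],[[0,0,0],[-0.002,0,0],255],[[0,0,0],[-0.002,0,0],255]]'

```text
clock: 8.1
tool_pos: [0.4861, -0.0239, 0.2419]
ee_rot: [-0.0, 0.572, 0.82, 0.001]
contact_force: [-3.1, 4.1, 9.3]
grip_width: -0.001
```

move_arm --motion '[[[0,0,0],[-0.002,0,0],255],[[0,0,0],[-0.002,0,0],255],[[0,0,0],[-0.002,0,0],255]]'

```text
clock: 8.48
tool_pos: [0.4881, -0.0293, 0.2418]
ee_rot: [-0.001, 0.572, 0.82, 0.001]
contact_force: [-1.7, 6.1, 9.1]
grip_width: 0.002
```

move_arm --motion '[[[0,0,0],[-0.0015,0,0],255],[[0,0,0],[-0.0015,0,0],255]]'

```text
clock: 8.72
tool_pos: [0.4891, -0.0319, 0.2418]
ee_rot: [-0.001, 0.572, 0.82, 0.001]
contact_force: [-2.9, 7.9, 9.1]
grip_width: -0.001
```

move_arm --motion '[[[0,0,0],[-0.0015,0,0],255],[[0,0,0],[-0.0015,0,0],255]]'

```text
clock: 8.98
tool_pos: [0.4897, -0.0333, 0.2418]
ee_rot: [-0.003, 0.572, 0.82, 0.002]
contact_force: [-7.2, 19.3, 16.2]
grip_width: -0.004
```

move_arm --motion '[[[0,0,0],[-0.0015,0,0],255],[[0,0,0],[0,0,0],255]]'

```text
clock: 9.22
tool_pos: [0.4899, -0.0337, 0.2417]
ee_rot: [-0.004, 0.572, 0.82, 0.003]
contact_force: [-7.7, 20.5, 17.5]
grip_width: -0.005
```

```bash
python3 - <<'E'
from h import *
s=look('side'); st=ctrl.state(); p=st['tool_pos']; print(p,st['contact_force']); u,v=pix(s,np.array([p[0],p[1],.06])); u,v=int(u),int(v)
cv2.imwrite('pics/side3.png',cv2.resize(s['img'][v-50:v+50,u-40:u+100,::-1],None,fx=5,fy=5,interpolation=cv2.INTER_CUBIC))
E
```

```text
[ 0.48987382 -0.03363149  0.24175281] [-7.77601988 21.24692511 17.00705374]
```

View pics/side3.png

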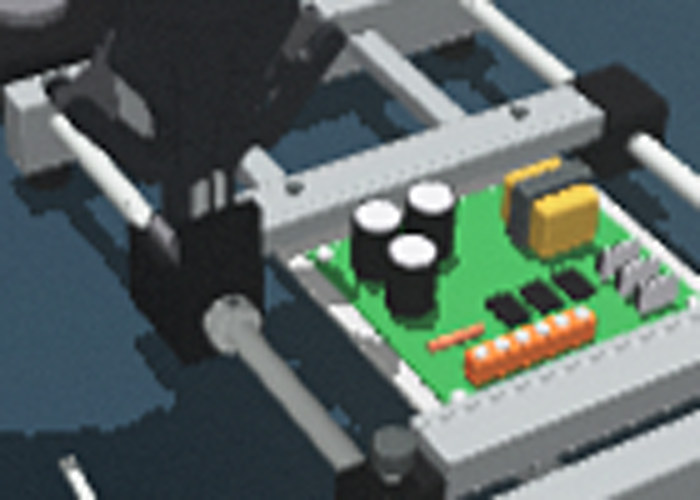

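The force jumped to about 21 N at the predicted home position. The picture shows the head against the collar at (232,322). I'll lift straight up, still lightly against the rest, so it locks at home.

move_arm --motion '[[[0,0,0],[0.0005,0,-0.003],255],[[0,0,0],[0,0,-0.003],255],[[0,0,0],[0,0,-0.003],255],[[0,0,0],[0,0,-0.003],255]]'

```text
clock: 9.78
tool_pos: [0.4884, -0.034, 0.2506]
ee_rot: [-0.005, 0.572, 0.82, 0.001]
contact_force: [-3.2, 10.3, -8.6]
grip_width: -0.002
```

move_arm --motion '[[[0,0,0],[0.003,0,-0.003],255],[[0,0,0],[0.002,0,-0.01],255],[[0,0,0],[0,0,-0.03],255],[[0,0,0],[0,0,-0.05],255],[[0,0,0],[0,0,-0.05],255]]'

```text
clock: 10.4
tool_pos: [0.4886, -0.0322, 0.3986]
ee_rot: [0.001, 0.572, 0.82, 0.0]
contact_force: [0.3, -0.8, 0.3]
grip_width: 0.002
```

move_arm --motion '[[[0,0,0],[0.05,-0.035,0],255],[[0,0,0],[0.05,-0.035,0],255],[[0,0,0],[0.05,-0.03,0],255],[[0,0,0],[0.05,0,0],255],[[0,0,0],[0.05,0,0],255]]'

```text
clock: 11.02
tool_pos: [0.3074, 0.1689, 0.3978]
ee_rot: [0.002, 0.572, 0.82, 0.002]
contact_force: [1.2, 0.9, 0.2]
grip_width: -0.003
```

```bash
python3 - <<'E'
from h import *
st=ctrl.state(); print(st['tool_pos'],st['contact_force'])
s=look('top','top4'); W=world(s)
for n in('paddle','jaw','board','capacitor','screwdriver','multimeter','solder_reel'): print(n,[(np.round(d['point'],3).tolist(),round(d['conf'],2)) for d in eyes.find_in(n,s)[:2]])
d=np.hypot(W[...,0]-.487,W[...,1]+.025)<.05
for a,b in((.066,.083),(.083,.1)):
    Q=W[d&(W[...,2]>a)&(W[...,2]<b)]; print(len(Q),Q.mean(0),np.median(Q[:,2])) if len(Q) else 0
cv2.imwrite('pics/top4.png',cv2.resize(s['img'][100:320,200:470,::-1],None,fx=2.7,fy=2.7,interpolation=cv2.INTER_CUBIC))
E
```

```text
[0.30741876 0.16888584 0.39776236] [1.17225645 0.93896055 0.20599053]
paddle [([0.485, -0.026, 0.075], 0.66)]
jaw [([0.574, 0.014, 0.063], 0.97)]
board [([0.614, -0.053, 0.051], 0.88), ([0.605, -0.274, 0.051], 0.54)]
capacitor [([0.36, 0.045, 0.064], 0.47)]
screwdriver [([0.46, -0.231, 0.019], 0.62)]
multimeter [([0.414, 0.204, 0.036], 0.67)]
solder_reel [([0.604, -0.272, 0.05], 0.71)]
167 [ 0.48839906 -0.02792714  0.0758139 ] 0.07612277447797222
65 [ 0.4956925  -0.04858624  0.09089529] 0.0910081350566112
```

View pics/top4.png

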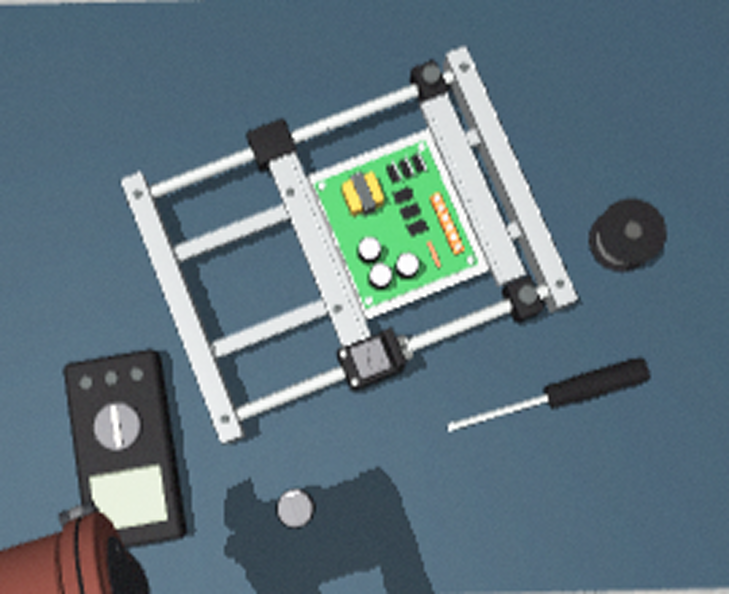

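```bash
python3 -c "
from cell import workorder
print(workorder.finish_job())"
```

```text
the job is handed in; nothing more can be done
None
```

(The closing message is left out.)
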